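# Lock the supplement box with the T-handle screwdriver

## Robot

A 6-joint arm with a two-finger parallel gripper is mounted at the origin on the work surface. World frame = base frame: x ahead of the robot, y to its left, z up, the work surface at z = 0. Lengths are in m, angles in degrees, forces in N, time in s.
With the tool pointing down it reaches from about 0.3 to 0.75 m from the base axis. Payload 8.5 kg.
Tool frame: the origin (TCP) lies on the centre line of the jaws, within the pads' length; the fingertips stand 22 mm ahead of it and the grasp point (between the pads) lies 3 mm ahead of it (env.tip_reach is the distance from the TCP to the fingertips, in m); y points along the fingers, z is the direction in which the jaws open and shut, and the axes are right-handed (so a half turn about y gives the same grasp; the last joint's range is limited). The gripper opens to 85 mm and grips with 20 to 120 N. Pads are 22 mm wide; open, the fingers measure 114 mm over their backs; the gripper's body (76 mm by 85 mm) begins 54 mm behind the grasp point. The pads swing forward as they close: fully open they stand 13 mm farther back than shut.
Start: joints at [-76.45, 21.807, 74.336, -0, 83.858, -12.336], TCP at [0.24, -0.495, 0.253] pointing down, gripper open.
Joint ranges: [-178.18, 178.18], [-50.72, 133.34], [12.68, 142.11], [-81.47, 261.47], [9.98, 163.14], [-165.26, 165.26]. Speed limits (degrees/s): [136.94, 136.94, 180, 180, 180, 180].

## Interface

Orientations are given as a 3x3 rotation matrix whose columns are the frame's x, y, z axes.
In Python, from rig import env, get_image gives the robot as it stands. The module is installed in compiled form; this text tells all that it offers.
- The arm moves only by the tool carry_out, never from a script. Its argument "targets" is a list that holds one entry, the list of rows, each a list of 7 numbers: the closure, from 0 (fully open) to 1 (shut), then the shift along the world's x, y, z in mm, then the turn, a rotation vector about the world's x, y, z in degrees. In form: [[[claw, dx, dy, dz, ax, ay, az], ...]]. A call has 1 to 20 rows; each row is the pose to reach, as a shift and turn from the pose commanded when the call began; what a row does not reach only later rows make up. A row lasts 1/12 s, in which the tool goes at most 41.7 mm and 7.16 degrees, less where a joint would pass 70% of its speed; a pose out of reach is approached as far as the arm can. A call with a gripper value outside its range is refused whole. The fingers move at their own pace and stop on an object; "squeeze" is the grip in N (left out, the last holds). Time passes only in rows, so rows that repeat a pose let the fingers close. It gives the time, the measured TCP pose, the force and the opening at its end, in the units of the state.
- env.observe(): the state, without advancing time (a new reading comes with each control period).
- get_image(name): name is "scene" or "top" or "wrist"; returns a dict with "img" (420x560x3 uint8, red, green, blue), "fx", "fy", "cx", "cy" (pixels), "k1" (the pictures are not rectified: a ray, as slopes to the right and down, at radius r is drawn at 1 + k1 r^2 times it, then the intrinsics apply), "rvec" (rotation vector, rad) and "tvec" (3), from world to camera coordinates, as OpenCV has them. Camera axes: x right, y down, z forward; pixel columns grow to the right and rows downward; lengths in m; the calibration is good to about 2 mm. A picture is of the moment at which its call begins. There is no depth.
- env.close_job(): hands the job in, once; it reports no verdict.
The state is a dict: "time_s": time; "q": joint angles; "qvel": joint speeds; "joint_efforts": joint torques, N m; "position": TCP position; "tool_rot": TCP orientation; "ft_force": force on the tool from outside, world axes, zero at the start; "wrist_torque": the same for the moment, N m; "grip_width": finger opening in m.
Only numpy, scipy, OpenCV 4.12 (cv2) and the standard library are available. Lean on these libraries where they do the work, as an engineer would, in place of code of your own. Each camera call takes 0.05 s, during which the arm holds its last target.

## Task

Take the yellow T-handled screwdriver from the wooden rack, push its bit down into the slot of the orange sprung screw on the white lid of the supplement box, and, keeping it pressed down, turn the screw clockwise (seen from above) to its stop, where the slot lines up with the two black marks on the lid. Then hang the yellow screwdriver back on the rack, across both rails, and let go.

Things in the scene. Friction and masses are not known exactly. Their poses are not given: they have to be found in the camera images.
- driver: Yellow T-handled screwdriver, 160 g, hanging bit down on the rack (a blue one with a round bit, 130 mm beside it, is wrong). Origin: middle of the bit's lower edge; z up the shank; x along the handle bar and the bit's width (half turn alike). Bit 24 (x) x 4 x 16 mm high, shank 10 mm. Bar 96 (x) x 20 (y) x 20 mm high, 95 to 115 mm above the origin; grasp its middle from above, closing along y.
- slot (a point): Centre of the slot's floor in the orange screw head; z up, x along the slot (half turn alike). Slot 40 mm long, open-ended, 10 mm wide, 12 mm deep; the upper 6 mm flare at 45 degrees to 22 mm. Head 40 x 40 mm on a 54 mm disc. Sprung: slot floor 74 mm above the shelf when free, pushed down it sinks up to 6 mm at 1.2 N/mm. Pressed means sunk 2 mm or more; 4 mm is good. It rises again.
- lock_screw (a joint): Angle of the orange screw, rad; grows clockwise seen from above. Starts at 0 to 0.25 (unlocked), hard stop at 1.05 (locked: slot in line with the two black marks on the lid). Above 0.87 counts as locked. Turning takes about 0.06 N m; it stays where it is left. The bit has about 0.25 rad of play in the slot before it bites, so turn the driver that much farther.
- feedbox: Grey supplement box with a shut white hinged lid, 148 x 138 mm, lid top 62 mm above the shelf; fixed. Origin: middle of its underside; the orange screw stands over it, in the middle of the lid. The black marks lie along its x axis, either side of the screw.
- rack: Fixed wooden rack; origin: middle of its underside, z up. Two level rails along its y: 320 mm long, 14 mm wide, centred at x = -34 and +34 mm (54 mm clear between), tops 115 mm above the shelf; posts only at the ends; base board 12 mm thick. Drivers hang with the bar along x, about 65 mm either side of the middle along y (either place may be the yellow one's), origin 20 mm above the shelf.
Mind the look-alikes: they are no part of the job. There is more than one size of the driver; the one meant has the size given above. Several things have the shape of the feedbox; the one meant has the colours described above.

How it is judged:
By the outcome, as a careful person would: the job done as asked, in the order asked, and still so for the second after the job is handed in, with the robot touching nothing.
It also fails if it takes over 54 s, if anything falls off the work surface, if the arm or the gripper's body presses on something with over 40 N, if the wrist force passes 120 N, or if a joint passes its speed limit or range.

## Working session

There is one attempt and no reset: what is moved stays moved. The work goes in short steps, Python scripts to look and compute and a tool call to move; the robot and the scene stay as the last step left them, time stands still between calls to the robot, and variables do not carry over. Pictures are saved under pics/ and viewed, and the job is handed in when it is done.

Besides the shell and the picture viewer there is one more tool, called after "Request:" as name([rows], argument=value, ...), one row to a line, values as JSON. carry_out: Moves the arm, as the interface text tells. Its arguments: {"type":"object","properties":{"targets":{"type":"array"},"squeeze":{"type":"number"}},"required":["targets"]}

```bash
mkdir -p pics; cat > h.py <<'E'
import numpy as np, cv2
from rig import env, get_image
def grab(n,f):
    d=get_image(n); cv2.imwrite('pics/'+f+'.png',d['img'][:,:,::-1]); np.savez('pics/'+f+'.npz',**d); return d
def load(f): return dict(np.load('pics/'+f+'.npz'))
def ray(d,u,v):
    k=float(d['k1']); x=(u-d['cx'])/d['fx']; y=(v-d['cy'])/d['fy']
    p=cv2.undistortPoints(np.array([[[float(u),float(v)]]]),np.array([[d['fx'],0,d['cx']],[0,d['fy'],d['cy']],[0,0,1.]]),np.array([k,0,0,0.]))[0,0]
    R=cv2.Rodrigues(np.array(d['rvec'],float))[0]; t=np.array(d['tvec'],float).ravel()
    o=-R.T@t; r=R.T@np.array([p[0],p[1],1.]); return o,r/np.linalg.norm(r)
def onz(d,u,v,z):
    o,r=ray(d,u,v); return o+r*(z-o[2])/r[2]
def tri(*a):
    A=np.zeros((3,3));b=np.zeros(3);L=[]
    for d,u,v in a:
        o,r=ray(d,u,v);P=np.eye(3)-np.outer(r,r);A+=P;b+=P@o;L.append((o,P))
    x=np.linalg.solve(A,b); return x,[float(np.linalg.norm(P@(x-o))) for o,P in L]
def proj(d,p):
    R=cv2.Rodrigues(np.array(d['rvec'],float))[0]
    q=cv2.projectPoints(np.array([p],float),np.array(d['rvec'],float),np.array(d['tvec'],float),np.array([[d['fx'],0,d['cx']],[0,d['fy'],d['cy']],[0,0,1.]]),np.array([float(d['k1']),0,0,0.]))[0]
    return q.ravel()
E
python3 - <<'E'
from h import *
for n in('scene','top','wrist'):
    d=grab(n,n+'0'); o,r=ray(d,280,210); print(n,o,r,d['fx'],d['k1'])
s=env.observe(); print(s['time_s'],s['position'],s['tool_rot'],s['ft_force'],s['grip_width'],env.tip_reach)
E
```

```text
scene [ 1.24670564 -0.07199515  0.66078742] [-0.78994642  0.05277678 -0.61090038] 434.9547800936938 -0.07528069782089486
top [ 0.38649165 -0.01947142  0.96675843] [ 0.05228558 -0.00388581 -0.99862461] 438.86154087007344 -0.03473722980310917
wrist [ 0.30100171 -0.46531127  0.37256733] [-0.24768944 -0.13165905 -0.95985199] 363.7359353885828 -0.00336080895054688
0.15 [ 0.24008595 -0.49461837  0.25287204] [[-8.99656435e-01 -2.33070762e-04  4.36598494e-01]
 [-4.36598486e-01  1.04900310e-03 -8.99655857e-01]
 [-2.48309697e-04 -9.99999423e-01 -1.04550073e-03]] [-0.66012927  0.13416326  0.84956256] 0.08516105899140919 0.022
```

View pics/scene0.png

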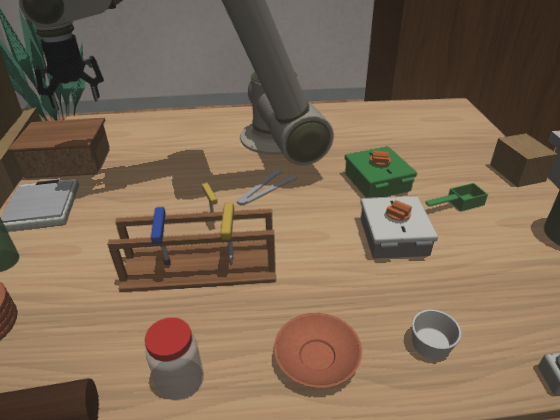

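View pics/top0.png

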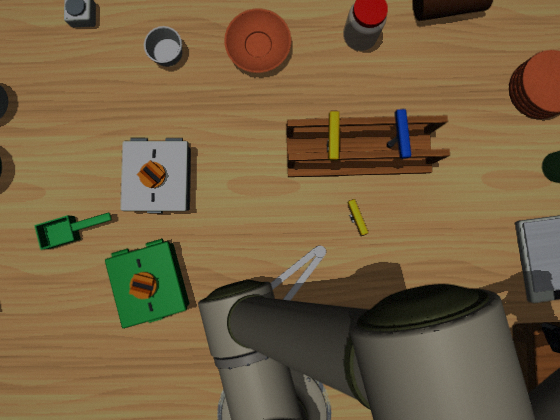

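View pics/wrist0.png

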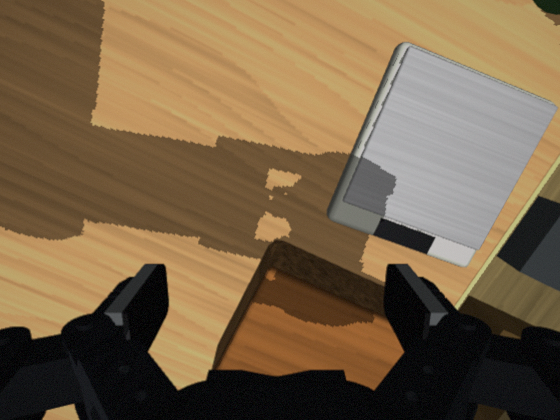

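The scene view shows the rack at (200,245). Things that could be mistaken for the target:
- Yellow T-drivers: hanging on the rack at top (334,135) / scene (228,220), and a small one lying at top (358,217) / scene (210,193).
- Blue driver: top (402,133).
- Boxes: white lid at top (155,175) / scene (397,222), and a green look-alike at top (146,284) / scene (380,170).

I choose the yellow driver on the rack and the white-lidded box.

```bash
python3 - <<'E'
from h import *
T=load('top0');S=load('scene0')
def mask(d,kind):
    h=cv2.cvtColor(d['img'],cv2.COLOR_RGB2HSV)
    return cv2.inRange(h,(22,150,80),(32,255,255)) if kind=='y' else cv2.inRange(h,(5,190,100),(16,255,255))
for n,d in(('T',T),('S',S)):
    for k in 'yo':
        m=mask(d,k);c,_=cv2.findContours(m,0,2)
        for x in c:
            if cv2.contourArea(x)>40: print(n,k,cv2.contourArea(x),cv2.minAreaRect(x),cv2.boxPoints(cv2.minAreaRect(x)).round(1).tolist())
def crop(d,x,y,w,h): return cv2.resize(d['img'][y:y+h,x:x+w,::-1],(400,300),interpolation=cv2.INTER_CUBIC)
a=np.vstack([np.hstack([crop(T,270,90,160,120),crop(T,100,120,120,90)]),np.hstack([crop(S,140,180,160,120),crop(S,345,185,100,75)])])
cv2.imwrite('pics/c1.png',a)
E
```

```text
T y 241.0 ((357.75469970703125, 216.48883056640625), (37.14658737182617, 7.545937538146973), 67.83365631103516) [[347.29998779296875, 200.6999969482422], [354.20001220703125, 197.89999389648438], [368.29998779296875, 232.3000030517578], [361.29998779296875, 235.10000610351562]]
T y 421.5 ((334.0, 134.5), (47.0, 10.0), 90.0) [[329.0, 111.0], [339.0, 111.0], [339.0, 158.0], [329.0, 158.0]]
T o 235.0 ((140.11764526367188, 286.5294189453125), (20.372989654541016, 21.3431339263916), 14.03624439239502) [[127.5999984741211, 294.3999938964844], [132.8000030517578, 273.70001220703125], [152.60000610351562, 278.6000061035156], [147.39999389648438, 299.3999938964844]]
T o 275.0 ((150.25001525878906, 172.75001525878906), (19.798988342285156, 24.748737335205078), 45.0) [[134.5, 174.5], [152.0, 157.0], [166.0, 171.0], [148.5, 188.5]]
```

View pics/c1.png

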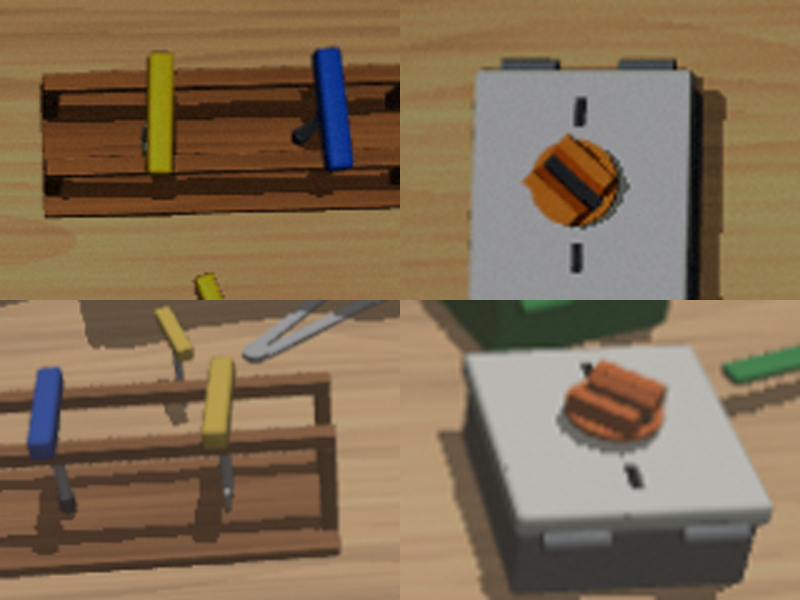

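The crop shows the yellow bar across both rails (top view bar, ends about (334,111) and (334,159)). The white lid carries the orange screw with its slot running upper-left to lower-right, and black marks above and below it. Next I'll measure.

```bash
python3 - <<'E'
from h import *
T=load('top0');S=load('scene0')
def ct(x,y,ox,oy,s): return ox+x/s, oy+y/s
# bar far end(+x) top edge mid & near end
f=(T,)+ct(160.5,53,270,90,2.5); n=(T,)+ct(160,172,270,90,2.5)
# scene crop: scale 2.5 offset 140,180 ; y minus 300
fs=(S,)+ct(206+14,430-300-60,140,180,2.5)
for z in(.105,.115): print(z,onz(*f,z),onz(*n,z))
# bar in scene: far end top (222,358), near end top edge mid (215,438)
print('far',tri((T,)+ct(162,53,270,90,2.5),(S,)+ct(222,58,140,180,2.5)))
print('near',tri((T,)+ct(160,172,270,90,2.5),(S,)+ct(215,137,140,180,2.5)))
# screw centre & marks in top crop (100,120) s=400/120
s=400/120
for nm,p,z in(('mark+',(580-400,111),.062),('mark-',(576-400,257),.062)): print(nm,onz(T,*ct(p[0],p[1],100,120,s),z))
print('screw c',onz(T,*ct(580-400-2,182,100,120,s),.08))
print('slot',onz(T,*ct(551-400,160,100,120,s),.075),onz(T,*ct(604-400,205,100,120,s),.075))
s2=4
print('m+ scene',onz(S,*ct(588-400,370-300,345,185,s2),.062),'m-',onz(S,*ct(634-400,476-300,345,185,s2),.062))
E
```

```text
0.105 [ 0.62711775 -0.13627251  0.105     ] [ 0.53072159 -0.13248695  0.105     ]
0.115 [ 0.62432548 -0.13491713  0.115     ] [ 0.52904792 -0.1311755   0.115     ]
far (array([ 0.60429064, -0.12452285,  0.18654808]), [0.001770453770229582, 0.0017704537702295461])
near (array([ 0.53911252, -0.13991795,  0.05490752]), [0.0008543681006135648, 0.0008543681006136401])
mark+ [0.55881789 0.23745646 0.062     ]
mark- [0.46697435 0.24008653 0.062     ]
screw c [0.51142987 0.23361484 0.08      ]
slot [0.5262333  0.25176886 0.075     ] [0.49747882 0.21899748 0.075     ]
m+ scene [0.46795868 0.23877624 0.062     ] m- [0.56269734 0.23677355 0.062     ]
```

```bash
python3 - <<'E'
from h import *
T=load('top0');S=load('scene0')
def ct(x,y,ox,oy,s): return ox+x/s, oy+y/s
print('+x end',tri((T,)+ct(161,53,270,90,2.5),(S,)+ct(217,137-26,140,180,2.5)),tri((T,)+ct(161,53,270,90,2.5),(S,)+ct(217,137,140,180,2.5)))
print('-x end',tri((T,)+ct(160,172,270,90,2.5),(S,)+ct(221,58,140,180,2.5)))
s=400/120
print('mark-',tri((T,)+ct(176,257,100,120,s),(S,)+ct(188,70,345,185,4)))
print('mark+',tri((T,)+ct(180,111,100,120,s),(S,)+ct(234,176,345,185,4)))
a=cv2.resize(S['img'][200:280,195:265,::-1],(700,800))[:600]
cv2.imwrite('pics/c2.png',a)
E
```

```text
+x end (array([ 0.61565054, -0.13035885,  0.14598318]), [0.0007343931763580504, 0.0007343931763580409]) (array([ 0.62135715, -0.13256772,  0.12551066]), [0.0013047185027350396, 0.0013047185027350054])
-x end (array([ 0.52670338, -0.12952925,  0.12901592]), [0.00019026593772730535, 0.000190265937727341])
mark- (array([0.46693706, 0.23973009, 0.0613032 ]), [0.000541620562817543, 0.0005416205628175279])
mark+ (array([0.55937143, 0.23827897, 0.0590891 ]), [4.012096723223412e-06, 4.012096723198443e-06])
```

View pics/c2.png

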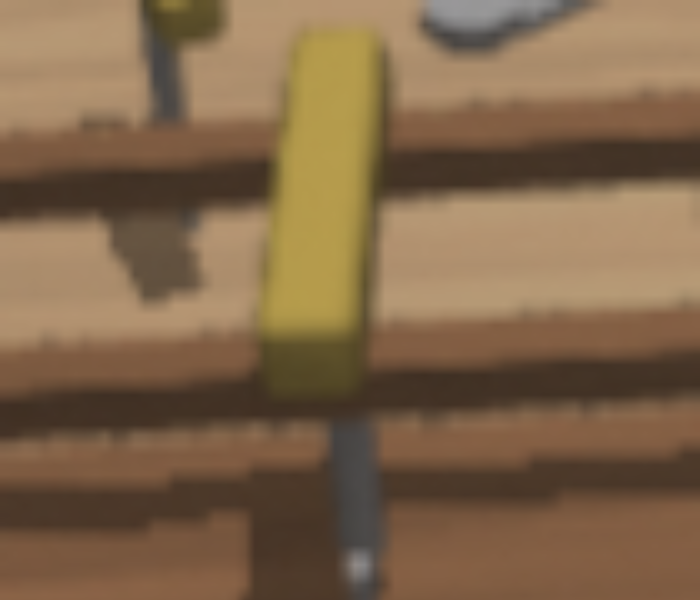

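```bash
python3 - <<'E'
from h import *
T=load('top0');S=load('scene0')
p,e=tri((T,334.4,111),(S,226.2,233.4));q,e2=tri((T,334,159),(S,229,203))
print(p,e,q,e2,np.linalg.norm(p-q),(p+q)/2)
for d,a,b in((T,(334.4,111),(334,159)),(S,(226.2,233.4),(229,203))):
    A=onz(d,*a,.135);B=onz(d,*b,.135);print(A,B,(A+B)/2,np.linalg.norm(A-B),np.degrees(np.arctan2(*(A-B)[[1,0]])))
E
```

```text
[ 0.62091105 -0.13280486  0.12857269] [0.0006710360920715919, 0.0006710360920715797] [ 0.52627782 -0.12888902  0.12920974] [0.0004060262033460661, 0.00040602620334611553] 0.09471634823597987 [ 0.57359444 -0.13084694  0.12889122]
[ 0.61912734 -0.13260774  0.135     ] [ 0.52531347 -0.12853919  0.135     ] [ 0.57222041 -0.13057347  0.135     ] 0.09390205314095824 -2.4832657447232096
[ 0.62858054 -0.13140353  0.135     ] [ 0.53420096 -0.12786558  0.135     ] [ 0.58139075 -0.12963456  0.135     ] 0.09444586868269528 -2.146810730597585
```

Length is about 95 mm, so this is the full-size driver, centred near (0.575, -0.130) with its top at z≈0.13 and yaw about -2.3°. I'll move above it and re-measure with the wrist camera.

Request:
carry_out([
  [[0,30,30,20,0,0,-3],[0,60,65,20,0,0,-6],[0,90,98,20,0,0,-9],[0,120,130,20,0,0,-12],[0,150,163,20,0,0,-15],[0,180,196,20,0,0,-18],[0,210,229,20,0,0,-21],[0,240,262,20,0,0,-24],[0,270,294,20,0,0,-28],[0,295,320,20,0,0,-28],[0,310,325,20,0,0,-28],[0,310,325,20,0,0,-28],[0,310,325,20,0,0,-28],[0,310,325,20,0,0,-28]],
])

```text
time_s: 1.32
position: [0.5498, -0.1699, 0.2729]
tool_rot: [[-0.999, -0.001, -0.037], [0.037, 0.0, -0.999], [0.001, -1.0, -0.0]]
ft_force: [-0.0, -0.1, -0.5]
grip_width: 0.0852
```

```bash
python3 - <<'E'
from h import *
d=grab('wrist','w1'); s=env.observe(); print(s['time_s'],s['position'],s['q'],s['tool_rot'],ray(d,280,210))
E
```

```text
1.3667 [ 0.54953032 -0.17039488  0.27315585] [-2.90068649e+01  2.36845209e+01  6.80061327e+01 -1.11117844e-02
  8.83426005e+01  6.31569932e+01] [[-9.99286964e-01 -6.01593443e-04 -3.77518369e-02]
 [ 3.77517762e-02  1.11902055e-04 -9.99287141e-01]
 [ 6.05389100e-04 -9.99999813e-01 -8.91110435e-05]] (array([ 0.61762908, -0.17291365,  0.3926508 ]), array([-0.28164972, -0.00109076, -0.95951667]))
```

Request:
carry_out([
  [[0,13,20,0,0,0,0],[0,25,40,0,0,0,0],[0,25,40,0,0,0,0],[0,25,40,0,0,0,0],[0,25,40,0,0,0,0]],
])

```text
time_s: 1.78
position: [0.5745, -0.1309, 0.2734]
tool_rot: [[-0.999, -0.0, -0.038], [0.038, -0.0, -0.999], [0.0, -1.0, 0.0]]
ft_force: [0.3, -0.9, -0.0]
grip_width: 0.0852
```

```bash
python3 - <<'E'
from h import *
d=grab('wrist','w2'); s=env.observe(); print(s['time_s'],s['position'],s['q'],s['tool_rot'],ray(d,280,210))
a=np.hstack([cv2.resize(load(f)['img'][:,:,::-1],(400,300)) for f in('w1','w2')]);cv2.imwrite('pics/w12.png',a)
for f in('w1','w2'):
    d=load(f);h=cv2.cvtColor(d['img'],cv2.COLOR_RGB2HSV);m=cv2.inRange(h,(20,120,60),(34,255,255))
    c,_=cv2.findContours(m,0,2)
    for x in c:
        if cv2.contourArea(x)>400: print(f,cv2.contourArea(x),cv2.boxPoints(cv2.minAreaRect(x)).round(1).tolist())
E
```

```text
1.8333 [ 0.57446941 -0.13099686  0.27345431] [-2.43416782e+01  2.51116124e+01  6.56215828e+01 -1.66717963e-02
  8.92653983e+01  6.78620801e+01] [[-9.99260535e-01 -9.75580237e-05 -3.84496167e-02]
 [ 3.84496422e-02 -2.75207559e-04 -9.99260501e-01]
 [ 8.69042545e-05 -9.99999957e-01  2.78755124e-04]] (array([ 0.64219519, -0.13392472,  0.39317324]), array([-0.28094527, -0.0011237 , -0.95972313]))
w1 1171.5 [[266.79998779296875, 288.29998779296875], [283.0, 280.8999938964844], [313.8999938964844, 348.79998779296875], [297.6000061035156, 356.20001220703125]]
w1 3569.0 [[204.89999389648438, 100.0999984741211], [234.8000030517578, 99.5], [237.60000610351562, 230.89999389648438], [207.60000610351562, 231.5]]
w2 1068.5 [[308.0, 308.70001220703125], [324.0, 301.8999938964844], [352.6000061035156, 369.29998779296875], [336.70001220703125, 376.1000061035156]]
w2 3179.5 [[262.0, 133.0], [290.0, 133.0], [290.0, 258.0], [262.0, 258.0]]
```

View pics/w12.png

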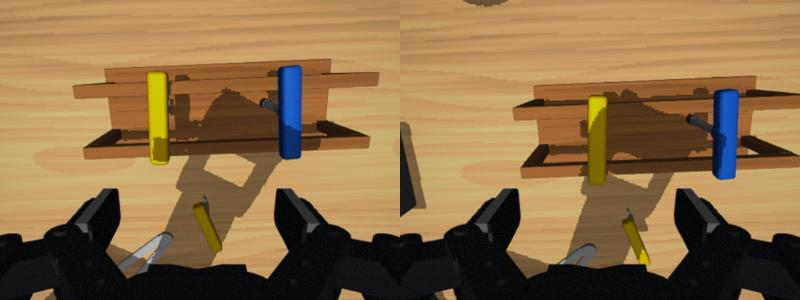

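```bash
python3 - <<'E'
from h import *
W1=load('w1');W2=load('w2');T=load('top0');S=load('scene0')
a=np.hstack([cv2.resize(W1['img'][90:240,180:280,::-1],(400,600),interpolation=2),cv2.resize(W2['img'][120:270,230:330,::-1],(400,600),interpolation=2)]);cv2.imwrite('pics/c3.png',a)
h=[cv2.cvtColor(x['img'],cv2.COLOR_RGB2HSV) for x in(W1,W2)]
for i,(hh,rows) in enumerate(zip(h,((115,165,215),(148,195,240)))):
    for r in rows:
        xs=np.where(cv2.inRange(hh,(20,120,60),(34,255,255))[r,180:320])[0]+180; print(i,r,xs.min(),xs.max(),[int(v) for v in hh[r,xs.min()-1:xs.max()+2,2]])
E
```

```text
0 115 206 234 [106, 163, 192, 204, 206, 206, 203, 205, 204, 204, 206, 205, 206, 204, 206, 203, 203, 205, 204, 205, 204, 206, 204, 206, 204, 191, 175, 145, 102, 68, 59]
0 165 208 235 [139, 171, 196, 205, 206, 205, 207, 205, 206, 208, 207, 206, 206, 206, 204, 204, 207, 205, 204, 206, 206, 205, 206, 203, 189, 173, 146, 101, 62, 87]
0 215 210 237 [135, 175, 199, 206, 189, 143, 124, 125, 123, 125, 124, 125, 125, 122, 125, 125, 123, 126, 126, 127, 126, 123, 119, 112, 106, 94, 78, 62, 66, 81]
1 148 263 290 [127, 101, 169, 198, 205, 205, 204, 203, 206, 204, 206, 205, 204, 203, 204, 205, 204, 204, 204, 202, 205, 206, 206, 206, 204, 188, 138, 93, 74, 81]
1 195 263 288 [125, 93, 98, 106, 117, 123, 126, 125, 126, 129, 125, 125, 125, 123, 125, 124, 127, 128, 127, 125, 128, 125, 125, 119, 113, 105, 92, 79]
1 240 263 288 [79, 86, 101, 110, 119, 120, 125, 124, 127, 124, 125, 125, 124, 125, 125, 124, 125, 124, 125, 125, 127, 126, 119, 113, 105, 94, 76, 79]
```

View pics/c3.png

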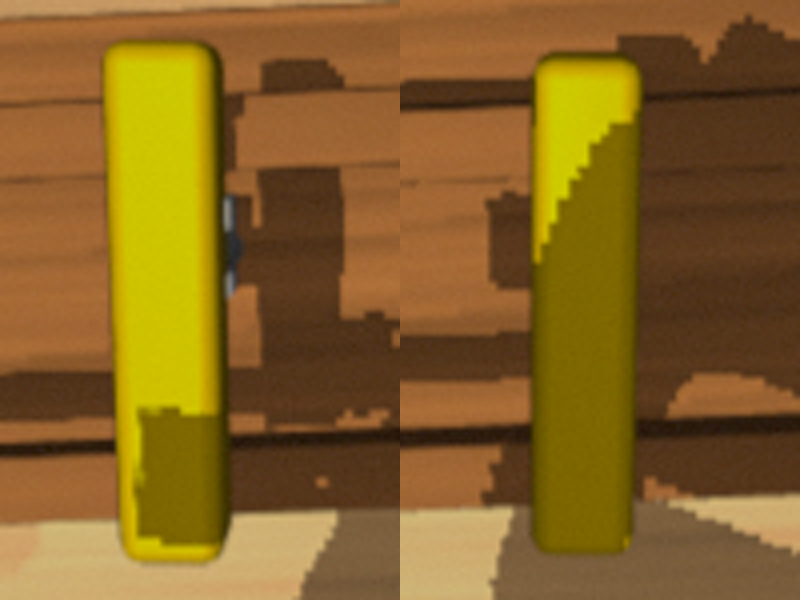

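```bash
python3 - <<'E'
from h import *
W1=load('w1');W2=load('w2');T=load('top0');S=load('scene0')
P,e=tri((W1,219,100.2),(W2,276.7,133.5));Q,f=tri((W1,222,230.5),(W2,275.8,258.2))
print(P,e,Q,f,(P+Q)/2,np.linalg.norm(P-Q))
P,e=tri((W1,219,100.2),(W2,276.7,133.5),(T,334.4,111),(S,226.2,233.4));Q,f=tri((W1,222,230.5),(W2,275.8,258.2),(T,334,159),(S,229,203))
print(P,np.round(e,4),Q,np.round(f,4),(P+Q)/2,np.linalg.norm(P-Q))
for d,a,b in((W1,(219,100.2),(222,230.5)),(W2,(276.7,133.5),(275.8,258.2))):
    A=onz(d,*a,.134);B=onz(d,*b,.134);print(A,B,(A+B)/2,np.linalg.norm(A-B),np.degrees(np.arctan2(*(A-B)[[1,0]])))
E
```

```text
[ 0.6216778  -0.13378535  0.12974747] [0.000278230342882368, 0.00027823034288250816] [ 0.52814844 -0.12946144  0.13561774] [0.00033265757607248256, 0.00033265757607253384] [ 0.57491312 -0.1316234   0.1326826 ] 0.09381309767985638
[ 0.62133836 -0.13325009  0.12851259] [0.0002 0.0008 0.0005 0.0012] [ 0.52600169 -0.12888386  0.12947567] [0.0007 0.0007 0.0004 0.0006] [ 0.57367002 -0.13106698  0.12899413] 0.09544145549093941
[ 0.62137963 -0.13427296  0.134     ] [ 0.52727568 -0.1290063   0.134     ] [ 0.57432765 -0.13163963  0.134     ] 0.09425121555234761 -3.203294160129096
[ 0.62224335 -0.13393023  0.134     ] [ 0.52775283 -0.12959657  0.134     ] [ 0.57499809 -0.1317634   0.134     ] 0.09458985337280919 -2.6259413656043336
```

Centre is (0.5747, -0.1315), top z ≈ 0.133, yaw ≈ -2.8°. That agrees with the expected 0.135 and the 96 mm length. Descending to grasp.

Request:
carry_out([
  [[0,0,-1,-30,0,0,-0.6],[0,0,-1,-60,0,0,-0.6],[0,0,-1,-90,0,0,-0.6],[0,0,-1,-115,0,0,-0.6],[0,0,-1,-132,0,0,-0.6],[0,0,-1,-143,0,0,-0.6],[0,0,-1,-143,0,0,-0.6],[0,0,-1,-143,0,0,-0.6],[0,0,-1,-143,0,0,-0.6]],
], squeeze=80)

```text
time_s: 2.58
position: [0.5753, -0.1315, 0.1314]
tool_rot: [[-0.999, 0.002, -0.048], [0.048, -0.001, -0.999], [-0.002, -1.0, 0.001]]
ft_force: [0.3, -0.8, 0.0]
grip_width: 0.0856
```

```bash
python3 - <<'E'
from h import *
d=grab('wrist','w3');d=grab('scene','s3');s=env.observe();print(s['time_s'],s['position'],s['ft_force'])
a=np.hstack([cv2.resize(load('w3')['img'][:,:,::-1],(400,300)),cv2.resize(load('s3')['img'][150:300,120:320,::-1],(400,300))]);cv2.imwrite('pics/c4.png',a)
E
```

```text
2.6833 [ 0.5754087  -0.13123499  0.13150668] [-0.1940495   0.28829917 -0.08846339]
```

View pics/c4.png

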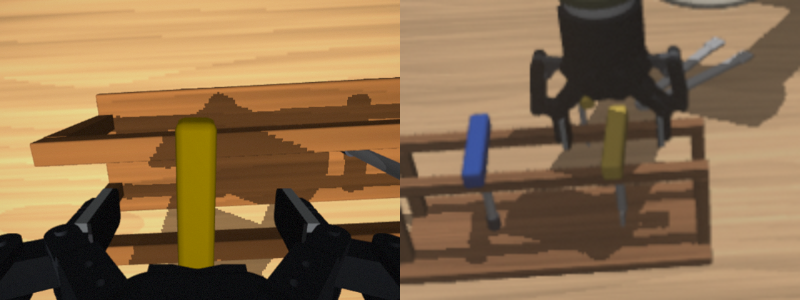

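The bar at wrist view x≈196 sits midway between the pads at 115 and 282 (half-scale). Closing.

Request:
carry_out([
  [[0.3,0,0,0,0,0,0],[0.6,0,0,0,0,0,0],[1,0,0,0,0,0,0],[1,0,0,0,0,0,0],[1,0,0,0,0,0,0],[1,0,0,0,0,0,0],[1,0,0,0,0,0,0],[1,0,0,0,0,0,0],[1,0,0,0,0,0,0],[1,0,0,0,0,0,0]],
], squeeze=80)

```text
time_s: 3.52
position: [0.5752, -0.1308, 0.1306]
tool_rot: [[-0.999, 0.001, -0.047], [0.047, -0.0, -0.999], [-0.001, -1.0, 0.0]]
ft_force: [-0.1, -0.2, 3.8]
grip_width: 0.0186
```

Gripped at about 20 mm opening. Lifting straight up and checking.

Request:
carry_out([
  [[1,0,0,10,0,0,0],[1,0,0,30,0,0,0],[1,0,0,55,0,0,0],[1,0,0,85,0,0,0],[1,0,0,115,0,0,0],[1,0,0,130,0,0,0],[1,0,0,140,0,0,0],[1,0,0,140,0,0,0],[1,0,0,140,0,0,0]],
])

```text
time_s: 4.27
position: [0.5748, -0.1307, 0.2695]
tool_rot: [[-0.999, -0.001, -0.047], [0.047, 0.001, -0.999], [0.001, -1.0, -0.0]]
ft_force: [-0.1, 0.7, -1.1]
grip_width: 0.0185
```

```bash
python3 - <<'E'
from h import *
grab('wrist','w4');grab('scene','s4');grab('top','t4');s=env.observe();print(s['time_s'],s['position'],s['ft_force'],s['grip_width'])
W=load('w4')
S=load('s4');T=load('t4')
a=np.vstack([np.hstack([cv2.resize(W['img'][:,:,::-1],(400,300)),cv2.resize(S['img'][120:270,160:360,::-1],(400,300))]),np.hstack([cv2.resize(T['img'][90:240,240:440,::-1],(400,300)),cv2.resize(T['img'][120:225,90:230,::-1],(400,300),interpolation=2)])])
cv2.imwrite('pics/c5.png',a)
E
```

```text
4.4167 [ 0.57473565 -0.13064695  0.26870041] [-0.09982315  0.97209282 -1.5798113 ] 0.018449441117481022
```

View pics/c5.png

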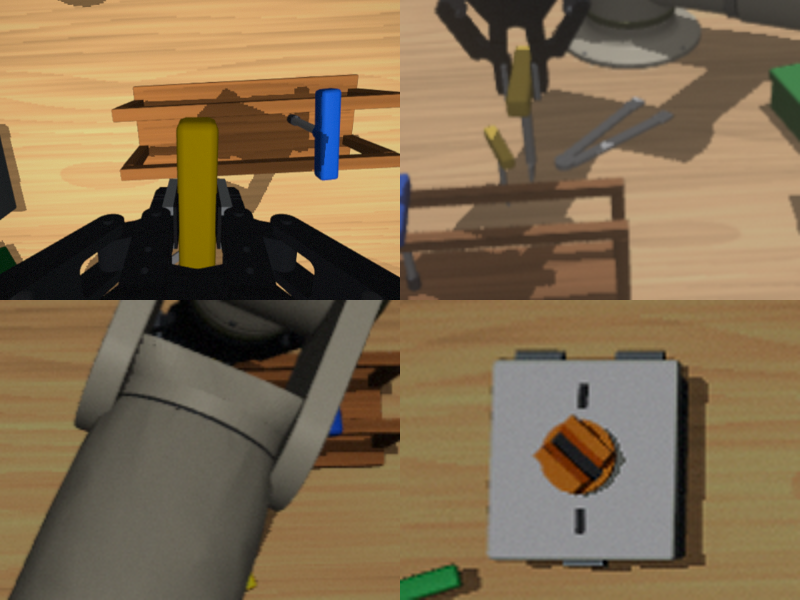

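The driver is held upright in the jaws (scene inset (525,110)), and the rack spot is empty. Next I'll view the screw from two wrist positions.

Request:
carry_out([
  [[1,-10,25,0,0,0,0],[1,-22,60,0,0,0,0],[1,-35,95,0,0,0,0],[1,-48,130,0,0,0,0],[1,-61,165,0,0,0,0],[1,-74,200,0,0,0,0],[1,-87,235,0,0,0,0],[1,-100,270,0,0,0,0],[1,-113,305,0,0,0,0],[1,-125,335,0,0,0,0],[1,-130,350,0,0,0,0],[1,-130,350,0,0,0,0],[1,-130,350,0,0,0,0],[1,-130,350,0,0,0,0]],
])

```text
time_s: 5.58
position: [0.4453, 0.2185, 0.2698]
tool_rot: [[-0.999, -0.001, -0.048], [0.048, -0.001, -0.999], [0.001, -1.0, 0.001]]
ft_force: [-0.1, -0.2, -1.3]
grip_width: 0.0187
```

```bash
python3 - <<'E'
from h import *
grab('wrist','w5');s=env.observe();print(s['time_s'],s['position'])
E
```

```text
5.6333 [0.44547287 0.21833047 0.2698942 ]
```

Request:
carry_out([
  [[1,0,20,0,0,0,0],[1,0,40,0,0,0,0],[1,0,50,0,0,0,0],[1,0,50,0,0,0,0],[1,0,50,0,0,0,0],[1,0,50,0,0,0,0]],
])

```text
time_s: 6.13
position: [0.4453, 0.2683, 0.2702]
tool_rot: [[-0.999, -0.0, -0.048], [0.048, -0.0, -0.999], [0.0, -1.0, 0.001]]
ft_force: [-0.5, -0.4, -2.0]
grip_width: 0.0189
```

```bash
python3 - <<'E'
from h import *
grab('wrist','w6');s=env.observe();print(s['time_s'],s['position'])
a=np.hstack([cv2.resize(load(f)['img'][:,:,::-1],(400,300)) for f in('w5','w6')]);cv2.imwrite('pics/c6.png',a)
E
```

```text
6.1833 [0.44529121 0.26827993 0.2702965 ]
```

View pics/c6.png

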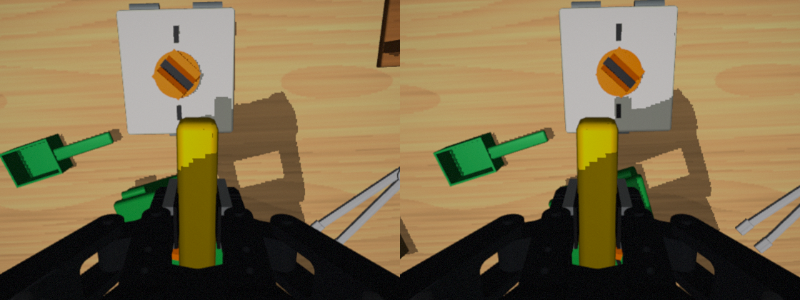

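```bash
python3 - <<'E'
from h import *
a=np.hstack([cv2.resize(load(f)['img'][20:170,o:o+100,::-1],(400,600),interpolation=2) for f,o in(('w5',200),('w6',390-400+400))]) if 0 else np.hstack([cv2.resize(load(f)['img'][25:165,o:o+100,::-1],(400,560),interpolation=2) for f,o in(('w5',200),('w6',260))]);cv2.imwrite('pics/c7.png',a)
E
```

```text
(no output)
```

View pics/c7.png

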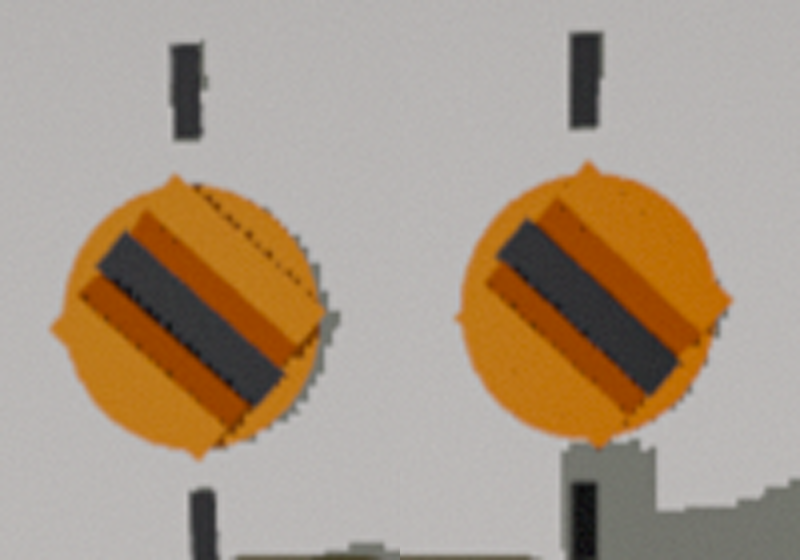

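```bash
python3 - <<'E'
from h import *
A=load('w5');B=load('w6')
pa=lambda x,y:(A,200+x/4,25+y/4)
pb=lambda x,y:(B,260+x/4,25+y/4)
for n,a,b in(('c',(190,320),(188.5,307.5)),('ul',(113,249.5),(113,237.5)),('lr',(266,391),(264,377.5)),('mark+',(187,91),(187,80)),('headUL c',(175,176),(188,162)),('head r',(325,312),(330,298))):
    x,e=tri(pa(*a),pb(*b)); print(n,x.round(4),np.round(e,4))
for f in(pa,pb):
    U=onz(*f(*((113,249.5) if f is pa else (113,237.5))),.074);L=onz(*f(*((266,391) if f is pa else(264,377.5))),.074)
    print((U+L)/2,np.linalg.norm(U-L),np.degrees(np.arctan2(*(U-L)[[1,0]])))
print(onz(*pa(187,91),.062),onz(*pb(186,80),.062))
print(onz(*pa(204,525),.062))
E
```

```text
c [0.5133 0.2382 0.0751] [0.0001 0.0001]
ul [0.5281 0.2533 0.0732] [0. 0.]
lr [0.4984 0.2231 0.0784] [0.0002 0.0002]
mark+ [0.5588 0.2365 0.0643] [0.0001 0.0001]
headUL c [0.5407 0.2385 0.0856] [0.0002 0.0002]
head r [0.5136 0.2102 0.0829] [0.0002 0.0002]
[0.51297161 0.23822776 0.074     ] 0.04240015135701137 44.94099812399446
[0.51321146 0.23794968 0.074     ] 0.042745602458314255 46.04666084028213
[0.55915196 0.23661927 0.062     ] [0.55903301 0.2364694  0.062     ]
[0.46866339 0.23915122 0.062     ]
```

Slot floor: (0.5131, 0.2381, 0.075), matching the text's 74 mm. The slot is at yaw 45.5° and the marks at -1.6°, so about 47° clockwise is needed. I'll move over the slot, bit about 25 mm above the floor, then check alignment.

Request:
carry_out([
  [[1,10,-5,0,0,0,6],[1,25,-10,0,0,0,12],[1,40,-18,0,0,0,18],[1,55,-25,0,0,0,24],[1,65,-30,0,0,0,31],[1,68,-30,-15,0,0,38],[1,68,-30,-35,0,0,45],[1,68,-30,-50,0,0,48],[1,68,-30,-60,0,0,48],[1,68,-30,-60,0,0,48],[1,68,-30,-60,0,0,48],[1,68,-30,-60,0,0,48]],
])

```text
time_s: 7.18
position: [0.5135, 0.2391, 0.2114]
tool_rot: [[-0.705, 0.002, 0.71], [-0.71, 0.0, -0.705], [-0.002, -1.0, 0.001]]
ft_force: [0.6, -0.4, -2.3]
grip_width: 0.0183
```

```bash
python3 - <<'E'
from h import *
grab('wrist','w7');grab('scene','s7');grab('top','t7');s=env.observe();print(s['time_s'],s['position'],s['tool_rot'],s['ft_force'],s['q'])
S=load('s7');W=load('w7')
a=np.hstack([cv2.resize(S['img'][130:250,350:450,::-1],(500,600),interpolation=2),cv2.resize(W['img'][:,:,::-1],(300,225)) if 0 else np.vstack([cv2.resize(W['img'][:,:,::-1],(300,300)),cv2.resize(load('t7')['img'][:,:,::-1],(300,300))])])
cv2.imwrite('pics/c8.png',a)
for z,n in((s['position'][2]-.1106,'tip'),):
    print(proj(S,[s['position'][0],s['position'][1],z]),proj(S,[.5131,.2381,.086]))
E
```

```text
7.3333 [0.51340265 0.23925956 0.2112588 ] [[-7.03924115e-01  1.71460187e-03  7.10273117e-01]
 [-7.10273666e-01  3.69565712e-04 -7.03925552e-01]
 [-1.46944466e-03 -9.99998462e-01  9.57690343e-04]] [ 0.25069584  0.1135688  -1.08410082] [ 1.30147895e+01  2.52910251e+01  7.58708782e+01 -1.52247080e-03
  7.87376122e+01  5.77578775e+01]
[400.6055831  200.65249271] [399.02479097 205.99083191]
```

View pics/c8.png

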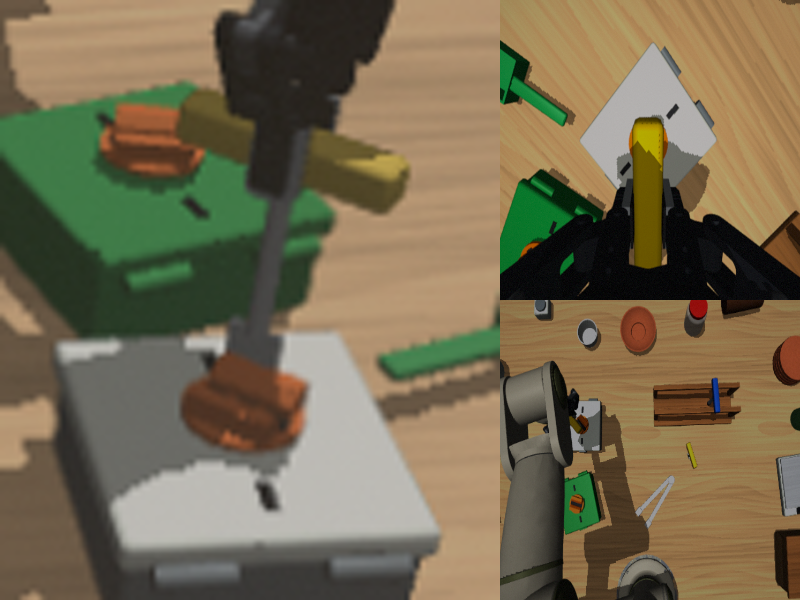

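```bash
python3 - <<'E'
from h import *
S=load('s7');s=env.observe();p=s['position']
im=cv2.resize(S['img'][170:230,370:430,::-1],(600,600),interpolation=2)
c=np.cos(np.radians(45.2));sn=np.sin(np.radians(45.2))
for a in(-12,0,12):
  for h in(0,16):
    q=proj(S,[p[0]+a*1e-3*c,p[1]+a*1e-3*sn,p[2]-.1106+h*1e-3]); print(a,h,q)
    cv2.circle(im,(int((q[0]-370+.5)*10),int((q[1]-170+.5)*10)),4,(0,255,0) if h==0 else(255,0,0),-1)
cv2.imwrite('pics/c9.png',im)
E
```

```text
-12 0 [395.6656259  198.57263839]
-12 16 [396.74512108 192.58934763]
0 0 [400.6055831  200.65249271]
0 16 [401.74284489 194.65231455]
12 0 [405.60489672 202.7586712 ]
12 16 [406.8012726  196.74183311]
```

View pics/c9.png

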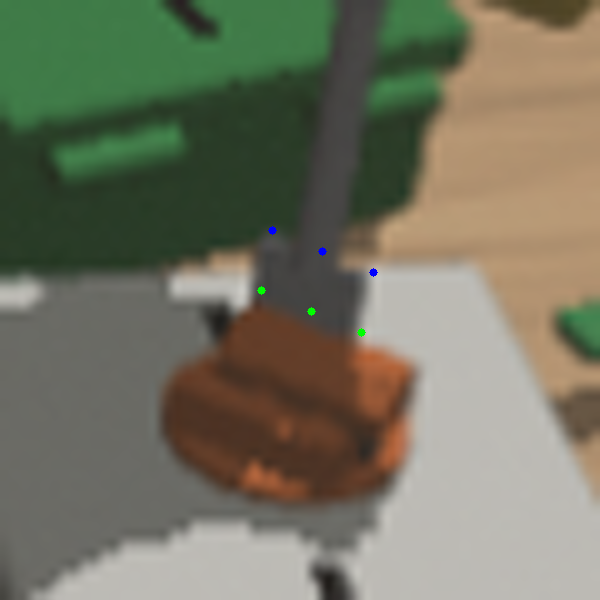

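```bash
python3 - <<'E'
from h import *
S=load('s7');im=cv2.imread('pics/c9.png')
for q in([.5414,.2381,.086],[.4848,.2381,.086],[.5131,.2098,.086],[.5131,.2664,.086]):
    u=proj(S,q);print(q,u);cv2.circle(im,(int((u[0]-370+.5)*10),int((u[1]-170+.5)*10)),4,(255,255,0),-1)
# slot line ends at floor
for a in(-20,20):
    u=proj(S,[.5131+a*.7e-3,.2381+a*.714e-3,.074]);cv2.circle(im,(int((u[0]-370+.5)*10),int((u[1]-170+.5)*10)),4,(255,0,255),-1)
cv2.imwrite('pics/c10.png',im)
E
```

```text
[0.5414, 0.2381, 0.086] [402.8954615  213.95419973]
[0.4848, 0.2381, 0.086] [395.32489311 198.39351187]
[0.5131, 0.2098, 0.086] [386.41102097 206.71305425]
[0.5131, 0.2664, 0.086] [411.55386706 205.27213805]
```

View pics/c10.png

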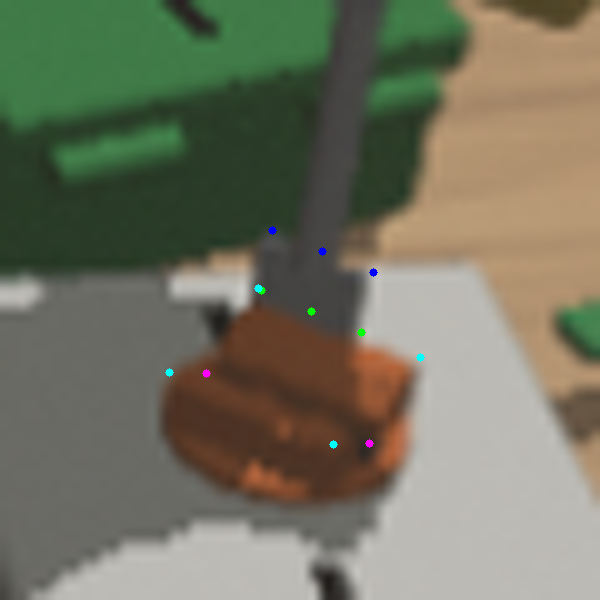

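The predicted bit edge and head corners sit off the image by about the same small offset (around 0.5–1 px), so the bit is over the slot to within 1–2 mm. Descending.

Request:
carry_out([
  [[1,0,-1,-4,0,0,0],[1,0,-1,-8,0,0,0],[1,0,-1,-12,0,0,0],[1,0,-1,-16,0,0,0],[1,0,-1,-19,0,0,0],[1,0,-1,-22,0,0,0],[1,0,-1,-24,0,0,0],[1,0,-1,-24,0,0,0],[1,0,-1,-24,0,0,0]],
])

```text
time_s: 8.08
position: [0.5131, 0.2382, 0.1863]
tool_rot: [[-0.704, -0.0, 0.711], [-0.711, -0.0, -0.704], [0.0, -1.0, -0.0]]
ft_force: [0.6, -0.2, -1.1]
grip_width: 0.0186
```

Request:
carry_out([
  [[1,0,0,-2,0,0,0],[1,0,0,-4,0,0,0],[1,0,0,-5,0,0,0],[1,0,0,-5,0,0,0],[1,0,0,-5,0,0,0],[1,0,0,-5,0,0,0]],
])

```text
time_s: 8.58
position: [0.5133, 0.2382, 0.1816]
tool_rot: [[-0.704, 0.001, 0.711], [-0.711, 0.0, -0.704], [-0.001, -1.0, 0.0]]
ft_force: [0.6, 0.4, 1.9]
grip_width: 0.0183
```

```bash
python3 - <<'E'
from h import *
grab('scene','s8');s=env.observe();print(s['time_s'],s['position'],s['ft_force'],s['wrist_torque'])
S=load('s8')
cv2.imwrite('pics/c11.png',cv2.resize(S['img'][150:230,360:440,::-1],(600,600),interpolation=2))
E
```

```text
8.6333 [0.51331122 0.23822797 0.18161448] [0.36430626 0.65416337 0.5918165 ] [-0.01821675 -0.15392976 -0.01838788]
```

View pics/c11.png

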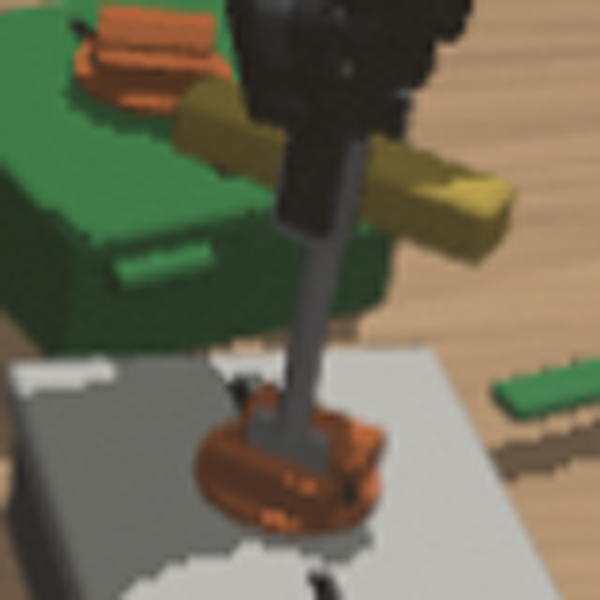

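The bit is in the slot, with about 2.5 N of spring force (2–3 mm sunk). I'll press 1.5 mm more, then turn clockwise.

Request:
carry_out([
  [[1,0,0,-1,0,0,0],[1,0,0,-1.5,0,0,0],[1,0,0,-1.5,0,0,0],[1,0,0,-1.5,0,0,0],[1,0,0,-1.5,0,0,0]],
])

```text
time_s: 9.05
position: [0.5133, 0.2382, 0.18]
tool_rot: [[-0.704, 0.001, 0.711], [-0.711, 0.0, -0.704], [-0.0, -1.0, 0.0]]
ft_force: [1.0, 0.1, 3.9]
grip_width: 0.0186
```

```bash
python3 - <<'E'
from h import *
for i in range(4):
    grab('scene','x');s=env.observe();print(s['time_s'],s['position'],s['ft_force'],s['wrist_torque'])
E
```

```text
9.1 [0.51326817 0.23821261 0.17998295] [1.47666959 0.10297516 4.067507  ] [-0.04789155 -0.27488741  0.02878861]
9.15 [0.51325053 0.23822558 0.17995593] [0.81137047 0.02070881 3.52329214] [-0.04977889 -0.23098764  0.04302716]
9.2 [0.51325365 0.23819612 0.17996561] [ 0.70767727 -1.22248265  3.39017009] [-0.02548056 -0.22240903  0.0186133 ]
9.25 [0.51324949 0.23822715 0.17993642] [ 1.15353584 -0.77516881  3.72045471] [-0.02518282 -0.25539746  0.07679327]
```

Spring force ≈ 5.2 N, so sunk about 4.3 mm. Turning clockwise.

Request:
carry_out([
  [[1,0,0,0,0,0,-3],[1,0,0,0,0,0,-7],[1,0,0,0,0,0,-11],[1,0,0,0,0,0,-15],[1,0,0,0,0,0,-19],[1,0,0,0,0,0,-23],[1,0,0,0,0,0,-27],[1,0,0,0,0,0,-30],[1,0,0,0,0,0,-30],[1,0,0,0,0,0,-30]],
])

```text
time_s: 10.08
position: [0.5129, 0.2381, 0.1798]
tool_rot: [[-0.964, -0.001, 0.265], [-0.265, -0.0, -0.964], [0.001, -1.0, 0.0]]
ft_force: [-0.5, -0.3, 3.9]
grip_width: 0.0183
```

```bash
python3 - <<'E'
from h import *
grab('scene','s9');grab('top','t9');s=env.observe();print(s['time_s'],s['position'],s['ft_force'],s['wrist_torque'],s['q'])
S=load('s9');T=load('t9')
cv2.imwrite('pics/c12.png',np.hstack([cv2.resize(S['img'][160:240,360:440,::-1],(400,400),interpolation=2),cv2.resize(T['img'][130:230,90:190,::-1],(400,400),interpolation=2)]))
E
```

```text
10.1833 [0.51296293 0.23814823 0.17977121] [-0.28745896 -1.26455415  4.10879242] [-0.15120123  0.09997915  0.01656177] [ 1.29140585e+01  2.69284290e+01  7.86992495e+01 -4.32430031e-03
  7.43999705e+01  8.75432787e+01]
```

View pics/c12.png

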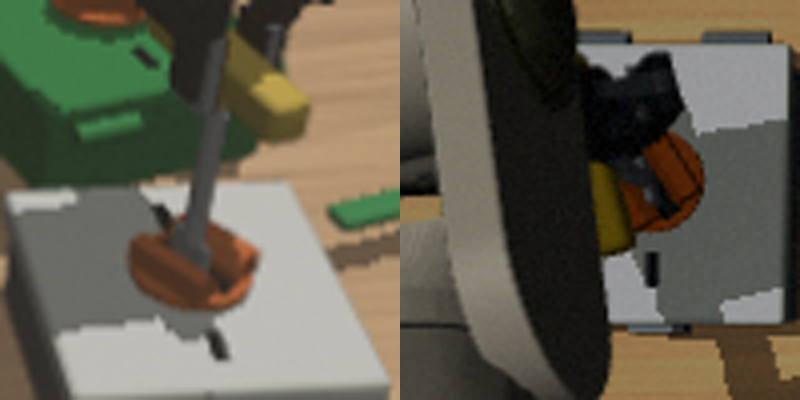

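The screw is turning with the driver: in the top view its slot now leans about 30°. Continuing.

Request:
carry_out([
  [[1,0,0,0,0,0,-3],[1,0,0,0,0,0,-7],[1,0,0,0,0,0,-11],[1,0,0,0,0,0,-15],[1,0,0,0,0,0,-19],[1,0,0,0,0,0,-23],[1,0,0,0,0,0,-26],[1,0,0,0,0,0,-29],[1,0,0,0,0,0,-31],[1,0,0,0,0,0,-31],[1,0,0,0,0,0,-31]],
])

```text
time_s: 11.1
position: [0.5129, 0.2385, 0.1798]
tool_rot: [[-0.963, -0.0, -0.269], [0.269, 0.001, -0.963], [0.001, -1.0, -0.0]]
ft_force: [-0.8, 0.8, 3.5]
grip_width: 0.0184
```

```bash
python3 - <<'E'
from h import *
grab('scene','s10');grab('top','t10');s=env.observe();print(s['time_s'],s['position'],s['ft_force'],s['wrist_torque'],s['q'])
S=load('s10');T=load('t10')
cv2.imwrite('pics/c13.png',np.hstack([cv2.resize(S['img'][160:240,360:440,::-1],(400,400),interpolation=2),cv2.resize(T['img'][130:230,90:190,::-1],(400,400),interpolation=2)]))
E
```

```text
11.2 [0.51292445 0.23842142 0.1797701 ] [-1.30076057  2.10328138  3.413317  ] [0.49867833 0.26082017 0.06511749] [1.29269598e+01 2.69298690e+01 7.86968902e+01 3.36441480e-02
 7.43924005e+01 1.18547990e+02]
```

View pics/c13.png

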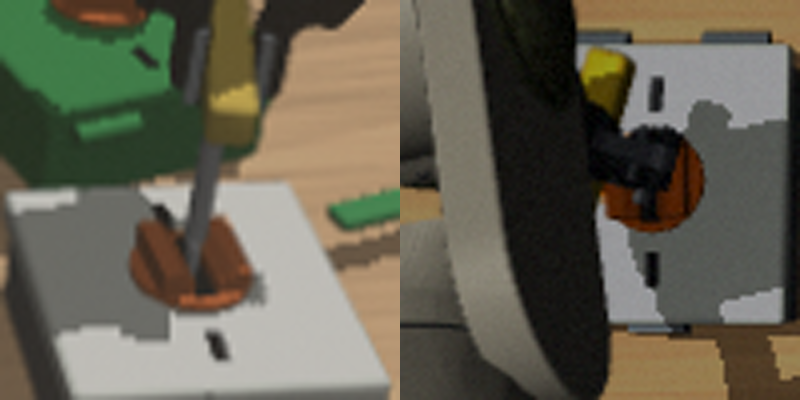

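The slot is now nearly in line with the marks. A few degrees more to seat it on the stop.

Request:
carry_out([
  [[1,0,0,0,0,0,-2],[1,0,0,0,0,0,-4],[1,0,0,0,0,0,-5],[1,0,0,0,0,0,-5],[1,0,0,0,0,0,-5]],
])

```text
time_s: 11.62
position: [0.513, 0.2384, 0.1798]
tool_rot: [[-0.936, -0.0, -0.352], [0.352, 0.0, -0.936], [0.0, -1.0, -0.0]]
ft_force: [-0.6, 2.6, 4.8]
grip_width: 0.0184
```

```bash
python3 - <<'E'
from h import *
grab('scene','s11');grab('top','t11');s=env.observe();print(s['time_s'],s['position'],s['ft_force'],s['wrist_torque'],s['tool_rot'])
S=load('s11');T=load('t11')
cv2.imwrite('pics/c14.png',np.hstack([cv2.resize(S['img'][160:240,360:440,::-1],(400,400),interpolation=2),cv2.resize(T['img'][130:230,90:190,::-1],(400,400),interpolation=2)]))
E
```

```text
11.7167 [0.51306524 0.2383433  0.17984015] [-0.9435925   2.98155251  3.96857634] [0.6762748  0.26797242 0.23430136] [[-9.35709716e-01 -4.05313095e-05 -3.52770926e-01]
 [ 3.52770896e-01  3.24823989e-04 -9.35709672e-01]
 [ 1.52513998e-04 -9.99999946e-01 -2.89642696e-04]]
```

View pics/c14.png

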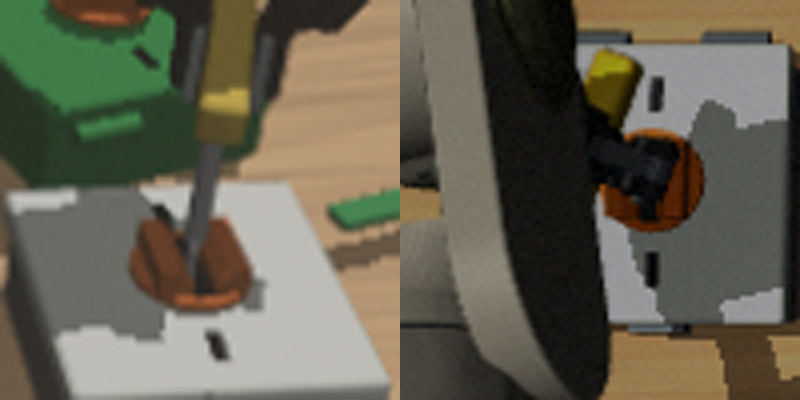

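Torque rose to 0.23 N·m, well above the 0.06 needed, so the screw is at its stop with the slot in line with the marks. I'll turn back within the play to unload the bit, then lift.

Request:
carry_out([
  [[1,0,0,0,0,0,4],[1,0,0,0,0,0,8],[1,0,0,0,0,0,12],[1,0,0,0,0,0,16],[1,0,0,0,0,0,16],[1,0,0,5,0,0,16],[1,0,0,12,0,0,16],[1,0,0,22,0,0,16],[1,0,0,40,0,0,16],[1,0,0,65,0,0,16],[1,0,0,85,0,0,18],[1,0,0,90,0,0,18],[1,0,0,90,0,0,18]],
])

```text
time_s: 12.8
position: [0.5134, 0.2382, 0.2712]
tool_rot: [[-0.999, 0.003, -0.049], [0.049, 0.001, -0.999], [-0.003, -1.0, -0.001]]
ft_force: [-0.1, -0.1, -1.9]
grip_width: 0.0184
```

```bash
python3 - <<'E'
from h import *
grab('scene','s12');grab('wrist','w12');s=env.observe();print(s['time_s'],s['position'],s['ft_force'],s['wrist_torque'],s['tool_rot'])
S=load('s12');T=load('w12')
cv2.imwrite('pics/c15.png',np.hstack([cv2.resize(S['img'][130:250,340:460,::-1],(400,400),interpolation=2),cv2.resize(T['img'][:,:,::-1],(400,400),interpolation=2)]))
E
```

```text
12.9 [0.51269198 0.23807203 0.26874958] [-0.13318311 -0.11673868 -1.8945891 ] [-0.01620008 -0.02939439  0.00894846] [[-9.98821926e-01 -1.82328277e-03 -4.84915976e-02]
 [ 4.84925127e-02 -4.61090540e-04 -9.98823440e-01]
 [ 1.79877855e-03 -9.99998232e-01  5.48962905e-04]]
```

View pics/c15.png

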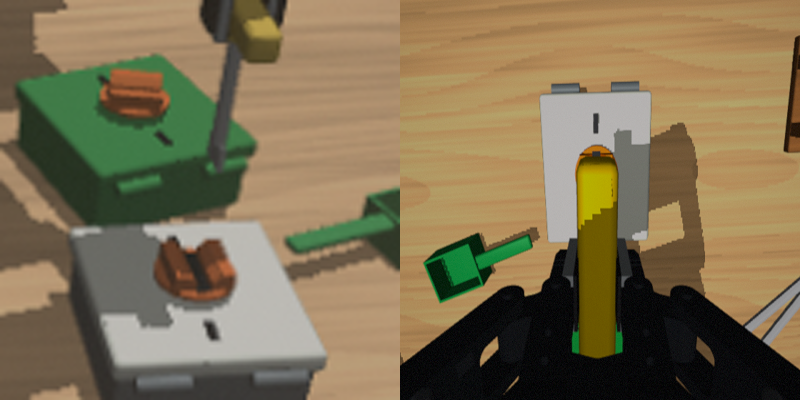

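Slot at its stop, in line with both marks (scene inset slot (200,270), mark (212,330)). Returning above the original place on the rack.

Request:
carry_out([
  [[1,4,-25,2,0,0,0],[1,10,-60,2,0,0,0],[1,16,-95,2,0,0,0],[1,22,-130,2,0,0,0],[1,28,-165,2,0,0,0],[1,34,-200,2,0,0,0],[1,40,-235,2,0,0,0],[1,46,-270,2,0,0,0],[1,51,-305,2,0,0,0],[1,57,-335,2,0,0,0],[1,61,-358,2,0,0,0],[1,62,-369,2,0,0,0],[1,62,-369,2,0,0,0],[1,62,-369,2,0,0,0]],
])

```text
time_s: 14.07
position: [0.5748, -0.1303, 0.2708]
tool_rot: [[-0.999, -0.002, -0.048], [0.048, 0.001, -0.999], [0.002, -1.0, -0.001]]
ft_force: [0.0, 1.7, -0.3]
grip_width: 0.0185
```

```bash
python3 - <<'E'
from h import *
grab('scene','s13');grab('wrist','w13');grab('top','t13');s=env.observe();print(s['time_s'],s['position'],s['ft_force'],s['tool_rot'])
S=load('s13');T=load('w13');P=load('t13')
cv2.imwrite('pics/c16.png',np.vstack([np.hstack([cv2.resize(S['img'][140:290,110:310,::-1],(400,300),interpolation=2),cv2.resize(T['img'][:,:,::-1],(400,300),interpolation=2)]),np.hstack([cv2.resize(P['img'][120:225,90:230,::-1],(400,300),interpolation=2),cv2.resize(S['img'][185:260,345:445,::-1],(400,300),interpolation=2)])]))
E
```

```text
14.2167 [ 0.57496767 -0.12928148  0.2717538 ] [-0.09016694  0.42284481 -2.25042572] [[-9.98947998e-01 -3.22247371e-04 -4.58562295e-02]
 [ 4.58560859e-02  4.39666277e-04 -9.98947960e-01]
 [ 3.42069791e-04 -9.99999851e-01 -4.24426744e-04]]
```

View pics/c16.png

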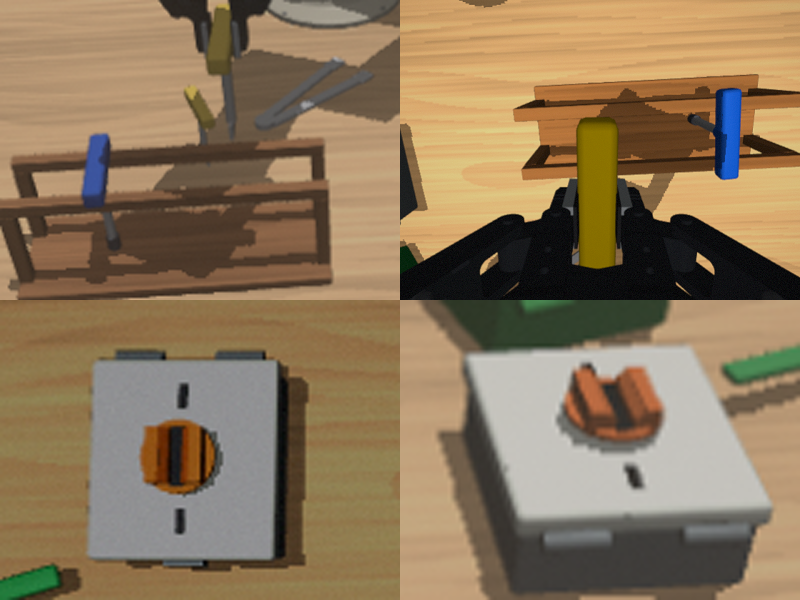

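The top view shows the slot vertical between both marks (locked). The driver sits in the grip as before. Lowering onto the rails.

Request:
carry_out([
  [[1,0,-1,-15,0,0,0],[1,0,-1,-40,0,0,0],[1,0,-1,-65,0,0,0],[1,0,-1,-90,0,0,0],[1,0,-1,-110,0,0,0],[1,0,-1,-125,0,0,0],[1,0,-1,-133,0,0,0],[1,0,-1,-137,0,0,0],[1,0,-1,-137,0,0,0],[1,0,-1,-137,0,0,0]],
])

```text
time_s: 15.05
position: [0.5755, -0.1316, 0.1358]
tool_rot: [[-0.999, 0.001, -0.047], [0.047, -0.001, -0.999], [-0.001, -1.0, 0.001]]
ft_force: [-0.0, 0.0, -1.9]
grip_width: 0.019
```

Request:
carry_out([
  [[1,0,0,-1.5,0,0,0],[1,0,0,-3,0,0,0],[1,0,0,-3,0,0,0],[1,0,0,-3,0,0,0]],
])

```text
time_s: 15.38
position: [0.5752, -0.1319, 0.132]
tool_rot: [[-0.999, 0.0, -0.047], [0.047, -0.0, -0.999], [-0.0, -1.0, 0.0]]
ft_force: [0.1, 0.4, -2.1]
grip_width: 0.0187
```

```bash
python3 - <<'E'
from h import *
grab('scene','s14');grab('wrist','w14');s=env.observe();print(s['time_s'],s['position'],s['ft_force'],s['wrist_torque'])
S=load('s14');T=load('w14')
cv2.imwrite('pics/c17.png',np.hstack([cv2.resize(S['img'][170:290,170:290,::-1],(400,400),interpolation=2),cv2.resize(T['img'][:,:,::-1],(400,300),interpolation=2) if 0 else cv2.resize(T['img'][:,:,::-1],(400,400))]))
E
```

```text
15.4833 [ 0.57516128 -0.13183065  0.13202465] [ 0.36678543  0.02899805 -1.75978084] [ 0.04301931  0.06904888 -0.05842668]
```

View pics/c17.png

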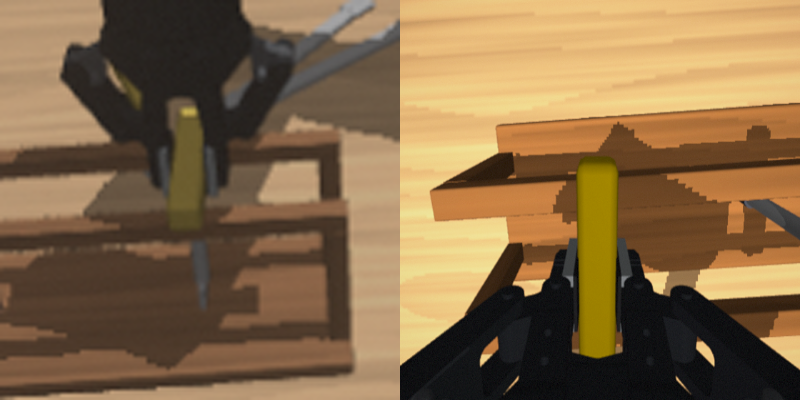

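Still about 1 mm above the rails, with the bar spanning both. Down 1.5 mm more.

Request:
carry_out([
  [[1,0,0,-1,0,0,0],[1,0,0,-1.5,0,0,0],[1,0,0,-1.5,0,0,0],[1,0,0,-1.5,0,0,0]],
])

```text
time_s: 15.82
position: [0.5752, -0.1318, 0.1306]
tool_rot: [[-0.999, 0.0, -0.047], [0.047, -0.0, -0.999], [-0.0, -1.0, 0.0]]
ft_force: [-1.3, 0.6, 2.8]
grip_width: 0.0187
```

Contact: force went from -1.9 to +2.8 N at the same height as the original hang. Opening slowly.

Request:
carry_out([
  [[0.7,0,0,0,0,0,0],[0.6,0,0,0,0,0,0],[0.5,0,0,0,0,0,0],[0.3,0,0,0,0,0,0],[0,0,0,0,0,0,0],[0,0,0,0,0,0,0],[0,0,0,0,0,0,0],[0,0,0,0,0,0,0],[0,0,0,0,0,0,0]],
])

```text
time_s: 16.57
position: [0.5751, -0.1318, 0.1303]
tool_rot: [[-0.999, 0.0, -0.047], [0.047, 0.0, -0.999], [-0.0, -1.0, -0.0]]
ft_force: [0.9, -0.2, 0.9]
grip_width: 0.0856
```

Request:
carry_out([
  [[0,0,0,10,0,0,0],[0,0,0,30,0,0,0],[0,0,0,60,0,0,0],[0,0,0,90,0,0,0],[0,-15,0,120,0,0,0],[0,-50,0,140,0,0,0],[0,-85,0,140,0,0,0],[0,-120,0,140,0,0,0],[0,-150,0,140,0,0,0],[0,-150,0,140,0,0,0],[0,-150,0,140,0,0,0]],
])

```text
time_s: 17.48
position: [0.4244, -0.1318, 0.2716]
tool_rot: [[-0.999, 0.002, -0.048], [0.048, -0.001, -0.999], [-0.002, -1.0, 0.001]]
ft_force: [0.6, 0.5, -0.5]
grip_width: 0.0856
```

```bash
python3 - <<'E'
from h import *
grab('scene','s15');grab('wrist','w15');grab('top','t15');s=env.observe();print(s['time_s'],s['position'],s['ft_force'],s['grip_width'])
S=load('s15');T=load('w15');P=load('t15')
cv2.imwrite('pics/c18.png',np.vstack([np.hstack([cv2.resize(S['img'][180:300,120:280,::-1],(400,300),interpolation=2),cv2.resize(T['img'][:,:,::-1],(400,300),interpolation=2)]),np.hstack([cv2.resize(P['img'][80:200,270:430,::-1],(400,300),interpolation=2),cv2.resize(P['img'][120:225,90:230,::-1],(400,300),interpolation=2)])]))
E
```

```text
17.6333 [ 0.42592854 -0.13199441  0.27062996] [ 0.74856528 -0.86620562  0.11428234] 0.08581749420519691
```

View pics/c18.png

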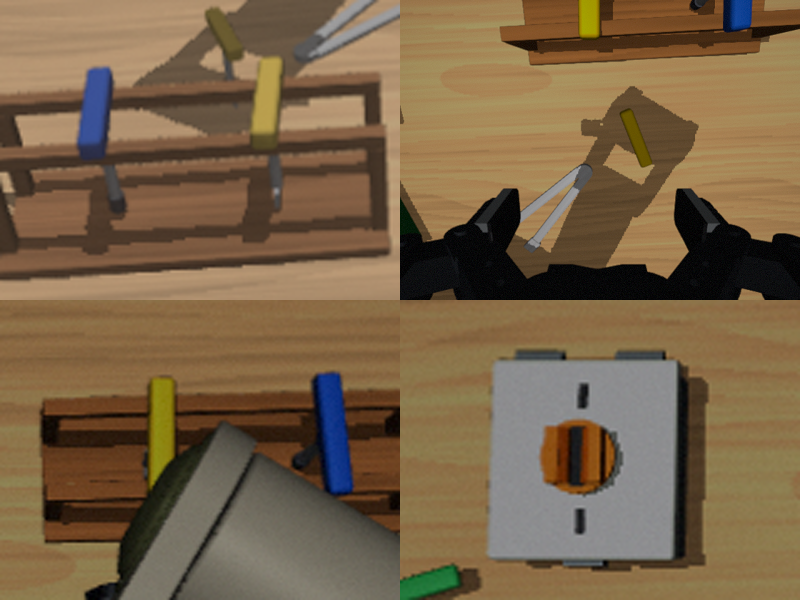

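The yellow driver hangs across both rails (scene inset bar (267,100), shank straight down). The slot lies between the two marks and the gripper is clear. Handing in.

```bash
python3 - <<'E'
from h import *
print(env.close_job())
E
```

```text
the job is handed in; nothing more can be done
None
```

The orange screw is turned to its stop and the yellow screwdriver is back across both rails in its old place. I handed the job in at about 17.6 s on the robot clock; no verdict is reported.

- **Turning:** I took the full-size yellow driver (bar measured at about 95 mm) and pressed its bit about 4 mm into the white lid's screw. I turned it clockwise until the torque rose to about 0.23 N·m, far above the 0.06 N·m needed to turn it. I then backed off within the play, lifted and hung the driver up.
- **Last checks:** The top view shows the slot in line with both black marks. The scene view shows the driver hanging bit down across both rails, with the gripper open and clear. In the last top view the arm hid the near part of the bar, so that end rests on the scene view alone.
- **Disagreements:** The first two-camera heights for the bar's top read about 129 mm against 135 mm from the text, and the wrist views gave 133 mm. The scene camera was about 1 px off. Neither affected the result.

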